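Gluing stand: two foam discs in the tray, core rod held in the bushings

TASK

Set up the gluing stand for a foam carving: first lay exactly two of the three round foam discs flat on the floor of its shallow tray, side by side, and let go of them. Then take the steel core rod out of its wooden block, thread it down through the stand's upper bushing and on through the lower one, and finish while still holding it there: upright, still, its foot hanging freely in the gap below the lower bushing and above the base board. Do not disturb the foam offcuts, speaker, knife or brush, and leave the third disc outside the tray.

Things in the scene. Friction and masses are not known exactly. Their poses are not given: they have to be found in the camera images.
- jig: gluing stand, fixed upright. Plywood board 8 mm thick, steel column 150 mm high, 18 mm thick, two aluminium arms with a brass bushing each, shallow tray. Origin at table height on the vertical axis of both bushings, z up. In its frame: board x -220 to +50 mm, y within 67 mm; column at y +54 mm, arms from it to the axis; tray towards -x. Yaw within 0.25 rad
- upper_mouth (a point): centre of the upper bushing's top rim, 134 mm above the table. Bushing 24 mm tall, bore 15 mm; the top 8 mm flares out to 26 mm across inside (34 mm outside)
- lower_mouth (a point): centre of the lower bushing's top rim, 74 mm above the table, straight below the upper one; same bushing (24 mm tall), so its underside is 50 mm above the table and 42 mm above the base board
- tray_floor (a point): centre of the tray's floor (the board's top, 8 mm above the table), 135 mm from the bushing axis towards the stand's -x; axes as jig. Inside 140 mm (x) by 114 mm (y); walls 6 mm thick rise 15 mm above the floor
- rod: plain steel core rod, 12 mm thick, 200 mm long, 70 to 140 g, standing upright; the foot is bevelled by 1 mm. Origin at the centre of its foot, z up along the rod. It stands loosely in the wooden block, foot 10 mm above the table, top 210 mm above it
- rack: wooden block 75 x 75 x 50 mm, fixed, with one central hole 40 mm deep and 13.5 mm wide in its top, where the rod stands; left or right of the stand. Origin at the centre of its underside, z up
- disc0: round green foam disc lying flat, 44 mm across, 30 mm high, about 30 g; origin at the centre of its underside, z up. The three discs are alike; each starts at one of four spots on the table, left or right of the stand's tray
- disc1: round green foam disc lying flat, 44 mm across, 30 mm high, about 30 g; origin at the centre of its underside, z up. The three discs are alike; each starts at one of four spots on the table, left or right of the stand's tray
- disc2: round green foam disc lying flat, 44 mm across, 30 mm high, about 30 g; origin at the centre of its underside, z up. The three discs are alike; each starts at one of four spots on the table, left or right of the stand's tray
- scrap_block: bystander: rectangular green foam offcut 45 x 36 x 24 mm at one of the same four spots as the discs; origin at the centre of its underside
- scrap_wedge: bystander: stepped green foam offcut 50 x 34 x 22 mm, right of the stand; origin at the centre of its underside
- speaker: bystander: small dark portable speaker 50 x 100 x 55 mm, across the stand from the wooden block; origin at the centre of its underside
- knife: bystander: carving knife lying beyond the stand, about 145 mm long, 12 mm high; origin on the table under it
- brush: bystander: brush lying near the robot on its right; origin under it

How it is judged:
By the outcome, as a careful person would: the job done as asked, in the order asked, and still so for the second after the job is handed in, while the arm keeps its last pose, push and grip.
It also fails if it takes over 72 s, if anything falls off the work surface, if the arm or the gripper's body presses on something with over 40 N, if the wrist force passes 120 N, or if a joint passes its speed limit or range.

ROBOT

A 6-joint arm with a two-finger parallel gripper is mounted at the origin on the work surface. World frame = base frame: x ahead of the robot, y to its left, z up, the work surface at z = 0. Lengths are in mm, angles in rad, forces in N, time in s.
With the tool pointing down it reaches from about 275 to 725 mm from the base axis. Payload 5.6 kg.
Tool frame: the origin (TCP) lies midway between the tips of the shut fingers; the grasp point (between the pads) lies 19 mm behind it; z points along the fingers, y is the line along which they close (so a half turn about z gives the same grasp; the last joint's range is limited). The gripper opens to 85 mm and grips with 20 to 120 N. Pads are 22 mm wide; open, the fingers measure 114 mm over their backs; the gripper's body (76 mm by 85 mm) begins 54 mm behind the grasp point. The pads swing forward as they close: fully open they stand 13 mm farther back than shut.
Start: joints at [-0.92, 0.255, 0.108, 0, -1.424, -0.285], TCP at [196.752, -513.597, 231.283] pointing down, gripper open.
Joint ranges: [-2.95, 2.95], [-1.21, 1.97], [-1.09, 1.5], [-2.87, 1.71], [-2.94, -0.07], [-3.05, 3.05]. Speed limits (rad/s): [2.57, 2.57, 3.14, 3.14, 3.14, 3.14].

INTERFACE

Orientations are given as a rotation vector (axis times angle).
In Python, from station import arm gives the robot as it stands. Calls block until the motion is done:
- arm.move_to(position, orientation): joint-space move of the TCP to a pose.
- arm.move_l(position, attitude=None, rate=150): straight line of the TCP; attitude=None keeps the orientation; rate is the mean speed in mm/s.
- arm.move_j(angles): joint-space move.
- arm.grip(opening): finger opening in mm; the grip force is fixed at half the most; returns when the fingers have stopped.
- arm.pause(seconds).
- arm.solve_ik(position, orientation): joint angles nearest the present ones, or None.
- arm.read_state(): the state.
- arm.snapshot(name): name is "scene" or "top" or "wrist"; returns a dict with "image" (480x640x3 uint8, red, green, blue), "depth" (480x640 float32, mm along the optical axis (not along the pixel's ray), 0 where there is no reading), "mtx" (3x3 intrinsics, pixels), "R" (3x3) and "t" (3): a world point X has camera coordinates R X + t; the wrist camera has in their place "mount" (4x4, takes a point from camera to tool coordinates, whose origin is the TCP and whose axes are the flange's). Camera axes: x right, y down, z forward; pixel columns grow to the right and rows downward; lengths in mm; the calibration is good to about 2 mm. A picture is of the moment at which its call begins: read the wrist's pose just before it.
A pose or a line that the arm cannot do raises arm.Unreachable and nothing moves.
- arm.close_job(): hands the job in; it is judged then, once.
Trained networks look in a picture, given as the dict that the camera call returned (one of the last four; its "shot" number tells which), for a name from the list of things; names that differ only in an ending like _2 or _b are one class to them, and where a whole thing is asked for, a point or a joint stands for the part that bears it (a point fixed in the world has none). Each returns a list of dicts, best first, with "p" (0 to 1); they miss things now and then, are a little off and sometimes report something else, mostly with a low value. They report only what shows in the picture. A call takes as long as a camera call.
- arm.search_frame(picture, name): "rect" ([centre column, centre row, width, height] in pixels, round what is visible of it).
- arm.silhouettes(picture, name): "pixels" (480x640 bool, what is visible of it) and "rect" ([centre column, centre row, width, height] in pixels, round what is visible of it).
- arm.landmark_of(picture, name): "point" ([column, row] in pixels: a listed point, or the origin of a listed thing).
The state is a dict: "clock": time; "joint_positions": joint angles; "dq": joint speeds; "tau": joint torques, N m; "tool_pos": TCP position; "tcp_rot": TCP orientation; "force": force on the tool from outside, world axes, zero at the start; "wrist_torque": the same for the moment, N m; "finger_gap": finger opening in mm; "grip_force": force on a finger pad.
Only numpy, scipy, OpenCV 4.12 (cv2) and the standard library are available. Lean on these libraries where they do the work, as an engineer would, in place of code of your own. Each camera call takes 0.05 s, during which the arm holds its last target. There are 200 camera calls.

## Working session

There is one attempt and no reset: what is moved stays moved. The work goes in short steps, each a Python script; the robot and the scene stay as the last script left them, time stands still between calls to the robot, and variables do not carry over. Pictures are saved under pics/ and viewed, at most 10 in all, crops included, and the job is handed in when it is done.

```bash
mkdir -p pics; ls
cat > h.py <<'E'
import numpy as np, cv2
from station import arm
def save(p,n): cv2.imwrite(f'pics/{n}.png',p['image'][:,:,::-1])
def cloud(p,mask):
    v,u=np.nonzero(mask&(p['depth']>0)); d=p['depth'][v,u]
    K=p['mtx']; c=np.c_[(u-K[0,2])/K[0,0]*d,(v-K[1,2])/K[1,1]*d,d]
    return (c-p['t'])@p['R']
def ray(p,px,z):
    K=p['mtx']; r=p['R'].T@np.array([(px[0]-K[0,2])/K[0,0],(px[1]-K[1,2])/K[1,1],1]); o=-p['R'].T@p['t']
    return o+r*(z-o[2])/r[2]
E
python3 - <<'E'
from h import *
a=arm.snapshot('top');b=arm.snapshot('scene');save(a,'top');save(b,'scene')
for p,pn in((a,'top'),(b,'scene')):
    for n in ['disc0','scrap_block','scrap_wedge','speaker','knife','brush','rod','rack','jig']:
        for r in arm.silhouettes(p,n)[:4]:
            if r['p']<.2: continue
            c=cloud(p,r['pixels'])
            if len(c)<5: continue
            z=np.percentile(c[:,2],95); t=c[c[:,2]>z-6]
            print(pn,n,round(r['p'],2),np.round(r['rect']),'topz',round(z),'mean',np.round(t.mean(0)),'mid',np.round((np.percentile(t,2,0)+np.percentile(t,98,0))/2),'ext',np.round(np.ptp(t,0)))
    for n in ['upper_mouth','lower_mouth','tray_floor','rod','rack','jig']:
        z=dict(upper_mouth=134,lower_mouth=74,tray_floor=8,rod=10).get(n,0)
        for r in arm.landmark_of(p,n)[:2]: print(pn,n,round(r['p'],2),np.round(r['point']),np.round(ray(p,r['point'],z),1))
print(arm.read_state())
E
```

```text
pics
station.py
top disc0 0.94 [160. 292.  28.  19.] topz 32 mean [431. 349.  30.] mid [430. 349.  30.] ext [41. 42.  8.]
top disc0 0.89 [441. 294.  20.  21.] topz 33 mean [ 446. -230.   30.] mid [ 446. -231.   30.] ext [38. 43.  8.]
top disc0 0.79 [222. 277.  25.  25.] topz 32 mean [465. 221.  30.] mid [465. 221.  30.] ext [43. 43.  8.]
top scrap_block 0.59 [498. 301.  19.  22.] topz 26 mean [ 431. -350.   23.] mid [ 431. -349.   24.] ext [43. 37.  8.]
top scrap_block 0.41 [321. 232.  78. 136.] topz 123 mean [655.  34. 131.] mid [655.  32. 136.] ext [35. 82. 36.]
top scrap_wedge 0.76 [425. 227.  18.  27.] topz 24 mean [ 569. -199.   22.] mid [ 569. -199.   22.] ext [38. 41.  9.]
top speaker 0.97 [160. 230.  56.  33.] topz 57 mean [561. 346.  54.] mid [561. 346.  55.] ext [ 56. 100.   9.]
top knife 0.63 [392. 138.  33.  63.] topz 14 mean [ 786. -140.   11.] mid [ 771. -136.   12.] ext [131.  60.   9.]
top brush 0.77 [471. 373.  92.  66.] topz 21 mean [ 292. -277.   18.] mid [ 286. -288.   19.] ext [125. 176.  10.]
top brush 0.62 [497. 301.  23.  20.] topz 26 mean [ 431. -349.   23.] 
[... 3175 characters left out ...]
1.6, 'joint_positions': array([-9.20403581e-01,  2.55149209e-01,  1.08184839e-01, -3.89763231e-05,
       -1.42391833e+00, -2.84591293e-01]), 'dq': array([-7.25512358e-05,  5.45115802e-04,  3.22576301e-04,  2.12852949e-03,
        5.64576106e-04, -5.15040384e-04]), 'tau': array([-3.35346467e-04, -3.86401176e+01,  2.38069117e+01,  5.36790133e+00,
       -6.10332645e-04,  1.12988693e-05]), 'tool_pos': array([ 196.7552169 , -513.58118172,  231.24521206]), 'tcp_rot': array([ 5.71391651e-01, -3.08918883e+00, -1.48411332e-04]), 'force': array([-0.65643892, -1.0239716 , -0.08715972]), 'wrist_torque': array([ 0.007586  ,  0.01767228, -0.0221127 ]), 'grip_force': 0.0, 'finger_gap': 85.58763489066153}
```

View pics/top.png

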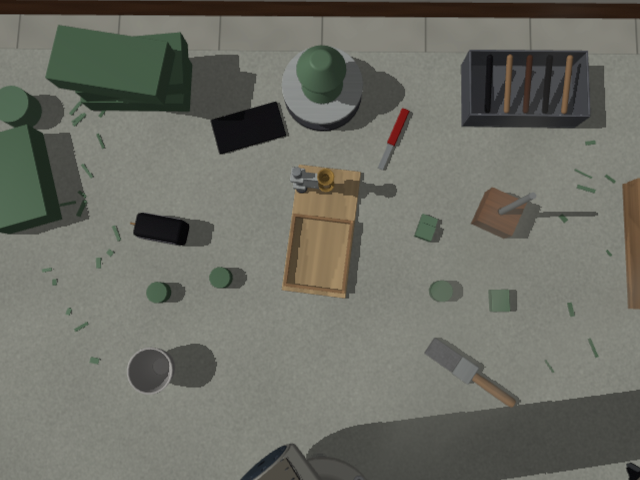

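View pics/scene.png

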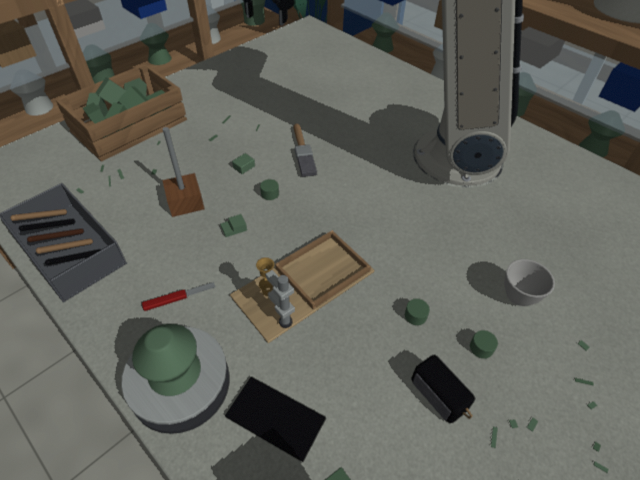

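```bash
cat >> h.py <<'E'
from scipy.spatial.transform import Rotation as Ro
def down(phi):
    s,c=np.sin(phi),np.cos(phi)
    return Ro.from_matrix(np.array([[-s,c,0],[c,s,0],[0,0,-1]]).T.T if 0 else np.c_[[-s,c,0],[c,s,0],[0,0,-1]]).as_rotvec()
E
python3 - <<'E'
from h import *
for n in('top','scene'):
    p=arm.snapshot(n); c=cloud(p,p['depth']>0)
    near=(abs(c[:,0]-560)<170)&(abs(c[:,1]-20)<130); c=c[near]
    w=c[(c[:,2]>18)&(c[:,2]<27)&(c[:,0]<620)]
    r=cv2.minAreaRect(w[:,:2].astype(np.float32)); print(n,'tray',r,len(w))
    b=c[(c[:,2]>6)&(c[:,2]<11)]; print('board',cv2.minAreaRect(b[:,:2].astype(np.float32)))
    u=c[(c[:,2]>129)&(c[:,2]<138)]; print('arm+rim',len(u),np.percentile(u,[1,99],axis=0).round(1)); 
    l=u[u[:,1]<15]; print('low-y part',len(l),l.mean(0).round(1),np.percentile(l,[2,98],axis=0).round(1))
for phi in (np.pi/2-.12,-np.pi/2-.12,0,np.pi/2):
  for q in ([446,-230,4],[446,-230,120],[552,16,13],[485,26,13],[465,222,4],[609,-346,146],[609,-346,205],[652,5,300],[652,5,165]):
    s=arm.solve_ik(q,down(phi)); print(round(phi,2),q,None if s is None else s.round(2))
E
```

```text
top tray ((519.6721801757812, 20.799144744873047), (126.14571380615234, 152.4546661376953), 83.96294403076172) 768
board ((580.000732421875, 8.857917785644531), (173.03208923339844, 333.6136779785156), 76.78997802734375)
arm+rim 159 [[637.9  -8.5 129.3]
 [669.   65.4 137.1]]
low-y part 110 [654.7   2.4 132.3] [[638.1  -8.5 129.3]
 [668.9  14.3 136.3]]
scene tray ((519.5189208984375, 20.75481414794922), (128.81103515625, 154.56576538085938), 84.15801239013672) 870
board ((586.111083984375, -6.522636413574219), (177.24266052246094, 305.6862487792969), 83.52742004394531)
arm+rim 178 [[638.5  -9.1 129.1]
 [669.4  69.2 137.1]]
low-y part 120 [652.4   0.9 132.3] [[638.5  -8.9 129.1]
 [669.   14.2 135.6]]
1.45 [446, -230, 4] [-0.16  0.36 -0.38 -0.   -0.83 -1.53]
1.45 [446, -230, 120] [-0.16  0.23 -0.22  0.   -1.12 -1.53]
1.45 [552, 16, 13] [ 0.31  0.43 -0.24  0.   -0.91 -2.  ]
1.45 [485, 26, 13] [ 0.38  0.32 -0.41  0.   -0.84 -2.07]
1.45 [465, 222, 4] [ 0.75  0.38 -0.35  0.   -0.84 -2.44]
1.45 [609, -346, 146] [-0.29  0.59  0.41 -0.   -1.39 -1.4 ]
1.45 [609, -346, 205] [-0.29  0.57  0.53  0
[... 981 characters left out ...]
-1.39 -2.85]
0 [609, -346, 205] [-0.29  0.57  0.53  0.   -1.53 -2.85]
0 [652, 5, 300] [ 0.25  0.47  0.59  0.   -1.69  2.89]
0 [652, 5, 165] [ 0.25  0.48  0.27  0.   -1.36  2.89]
1.57 [446, -230, 4] [-0.16  0.36 -0.38  0.   -0.83 -1.41]
1.57 [446, -230, 120] [-0.16  0.23 -0.22  0.   -1.12 -1.41]
1.57 [552, 16, 13] [ 0.31  0.43 -0.24  0.   -0.91 -1.88]
1.57 [485, 26, 13] [ 0.38  0.32 -0.41  0.   -0.84 -1.95]
1.57 [465, 222, 4] [ 0.75  0.38 -0.35  0.   -0.84 -2.32]
1.57 [609, -346, 146] [-0.29  0.59  0.41  0.   -1.39 -1.28]
1.57 [609, -346, 205] [-0.29  0.57  0.53  0.   -1.53 -1.28]
1.57 [652, 5, 300] [ 0.25  0.47  0.59  0.   -1.69 -1.82]
1.57 [652, 5, 165] [ 0.25  0.48  0.27  0.   -1.36 -1.82]
```

```bash
cat >> h.py <<'E'
YAW=-.105; C=np.array([519.6,20.8]); AX=np.array([653.8,6.9])
ex=np.array([np.cos(YAW),np.sin(YAW)])
D=down(-np.pi/2+YAW)
def st(m=''):
    s=arm.read_state(); print(m,'t',round(s['clock'],1),'pos',s['tool_pos'].round(1),'F',s['force'].round(1),'gap',round(s['finger_gap'],1),'gf',round(s['grip_force'],1)); return s
def pickplace(src,dst):
    arm.move_to([*src,110],D); arm.move_l([*src,5],rate=150); arm.grip(30); st('grip')
    arm.move_l([*src,90],rate=200); arm.move_l([*dst,90],rate=250); st('over'); arm.move_l([*dst,14],rate=100); st('low')
    arm.grip(62); arm.move_l([*dst,100],rate=200); st('done')
E
python3 - <<'E'
from h import *
pickplace([446.5,-230.5],C+34*ex)
p=arm.snapshot('top');save(p,'t2')
cv2.imwrite('pics/t2c.png',cv2.resize(p['image'][150:320,260:480,::-1],None,fx=3,fy=3))
E
```

```text
grip t 4.7 pos [ 447.2 -230.7    6. ] F [-0.7  0.5  5.6] gap 42.4 gf 60.7
over t 6.5 pos [552.8  16.3  89.8] F [ 0.2 -0.3 -0.3] gap 42.4 gf 60.7
low t 7.4 pos [553.4  16.9  14.1] F [-0.8 -0.7  0.7] gap 42.1 gf 60.8
done t 8.3 pos [553.3  17.4 100.2] F [ 0.4 -0.5 -0.5] gap 62.0 gf 0.0
```

Run:
```python
from h import *
arm.grip(80)
pickplace([466,222],C-34*ex)
# go view the bushing from above with wrist
arm.move_l([450,6,230],rate=250)
p=arm.snapshot('top')
for r in arm.silhouettes(p,'disc0'):
    c=cloud(p,r['pixels'])
    if len(c)<5: continue
    z=np.percentile(c[:,2],95);t=c[c[:,2]>z-6]; print(round(r['p'],2),z.round(),((np.percentile(t,2,0)+np.percentile(t,98,0))/2).round())
s=st(); w=arm.snapshot('wrist'); save(w,'w1'); print(w['mount'].round(3),w['mtx'])
big=np.hstack([cv2.resize(p['image'][150:320,260:400,::-1],(400,480)),cv2.resize(w['image'][:,:,::-1],(400,300),).copy() if 0 else cv2.resize(w['image'][:,:,::-1],(400,480))]); cv2.imwrite('pics/c3.png',big)
```

```text
grip t 10.9 pos [466.6 222.5   6.2] F [-1.8 -1.   5.8] gap 42.0 gf 60.8
over t 12.4 pos [485.6  24.8  89.6] F [-0.6  0.6 -1. ] gap 42.1 gf 60.7
low t 13.3 pos [485.6  24.7  14.2] F [-2.4  0.7  4.5] gap 42.0 gf 61.2
done t 14.2 pos [485.7  24.4 100.1] F [ 0.2  0.1 -1.4] gap 62.2 gf 0.0
0.29 52.0 [ 608. -345.   50.]
 t 15.0 pos [449.2   5.9 228.2] F [-0.1 -0.1  0.2] gap 62.1 gf 0.0
[[  -0.      -0.946   -0.325   84.602]
 [   1.       0.      -0.      -0.409]
 [   0.      -0.325    0.946 -142.926]
 [   0.       0.       0.       1.   ]] [[400.30838491   0.         316.03878883]
 [  0.         400.30838491 236.38835018]
 [  0.           0.           1.        ]]
```

View pics/c3.png

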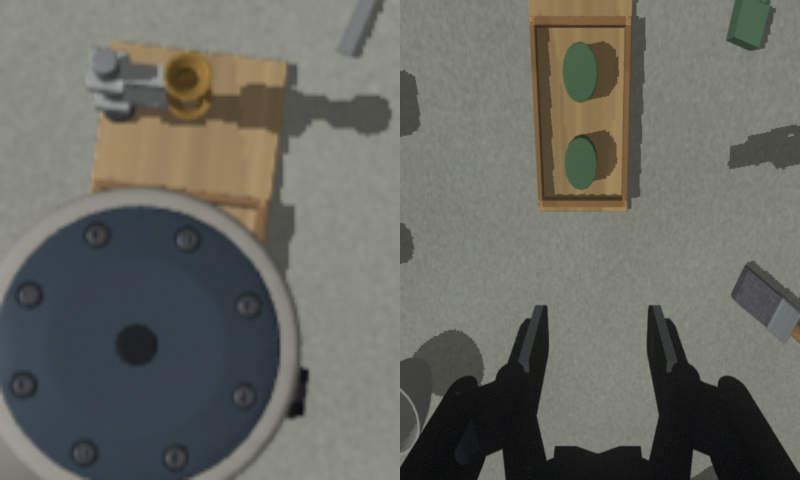

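```bash
cat >> h.py <<'E'
def wpose(p,s):
    T=np.eye(4);T[:3,:3]=Ro.from_rotvec(s['tcp_rot']).as_matrix();T[:3,3]=s['tool_pos']
    M=np.linalg.inv(T@p['mount']); p['R']=M[:3,:3];p['t']=M[:3,3]; return p
E
python3 - <<'E'
from h import *
arm.move_l([540,0,270],rate=250); arm.grip(45)
s=st(); w=arm.snapshot('wrist'); save(w,'w2')
L={n:arm.landmark_of(w,n)[:1] for n in('upper_mouth','lower_mouth','tray_floor')}
wpose(w,s)
for n,z in(('upper_mouth',134),('lower_mouth',74),('tray_floor',8)):
    for r in L[n]: print(n,r['p'],ray(w,r['point'],z).round(1))
c=cloud(w,w['depth']>0); k=(c[:,2]>20)&(c[:,2]<26)&(abs(c[:,0]-520)<90)&(abs(c[:,1]-20)<80); print('tray',cv2.minAreaRect(c[k][:,:2].astype(np.float32)))
u=c[(c[:,2]>131)&(c[:,2]<137)&(abs(c[:,0]-654)<30)&(c[:,1]<25)&(c[:,1]>-30)]; print(len(u),np.percentile(u,[1,50,99],axis=0).round(1))
for z in [(600,-340,290),(609,-346,250),(609,-346,235)]: print(z,arm.solve_ik(z,D) is not None)
E
```

```text
t 15.9 pos [5.394e+02 1.000e-01 2.701e+02] F [-0.1 -0.1  0.5] gap 45.1 gf 0.0
upper_mouth 0.82 [654.7   4.8 134. ]
lower_mouth 0.77 [652.4   6.2  74. ]
tray_floor 0.88 [520.7  18.7   8. ]
tray ((519.164794921875, 20.851520538330078), (126.35179901123047, 153.0858917236328), 83.92675018310547)
1291 [[638.6  -9.1 131.1]
 [655.6   6.8 133.7]
 [669.3  22.  135.8]]
(600, -340, 290) True
(609, -346, 250) True
(609, -346, 235) True
```

View pics/w2.png

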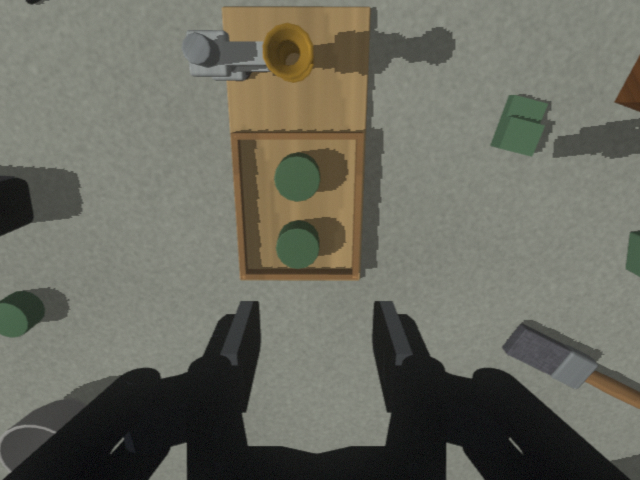

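```bash
cat >> h.py <<'E'
def rodpts(name='top',zmax=None):
    p=arm.snapshot(name); c=cloud(p,p['depth']>0); return p,c
E
python3 - <<'E'
from h import *
R=[609.5,-346.3]
arm.move_to([*R,250],D); st()
arm.move_l([*R,147],rate=100); st('at')
arm.grip(5); s=st('gripped'); print(s['wrist_torque'].round(2))
arm.move_l([*R,203],rate=80); st('lifted')
arm.move_l([560,-240,260],rate=200); arm.move_l([620,-60,300],rate=200); arm.pause(.4); s=st('carry')
x,y,z=s['tool_pos']
foot=z-137
for n in('top','scene'):
    p=arm.snapshot(n); c=cloud(p,p['depth']>0)
    k=c[(abs(c[:,0]-x)<25)&(abs(c[:,1]-y)<25)&(c[:,2]>foot-12)&(c[:,2]<z-15)]
    print(n,len(k),'zmin',k[:,2].min() if len(k) else 0)
    for lo in range(int(foot)-10,int(z)-15,20):
        q=k[(k[:,2]>=lo)&(k[:,2]<lo+20)]
        if len(q)>5: print(lo,len(q),q.mean(0).round(1),np.percentile(q,[3,97],axis=0)[:,:2].round(1).tolist())
    if n=='scene': cv2.imwrite('pics/c4.png',cv2.resize(p['image'][100:340,160:400,::-1],(600,600)))
E
```

```text
t 17.4 pos [ 610.  -345.1  250.6] F [0.1 0.7 0.1] gap 45.6 gf 0.0
at t 18.6 pos [ 610.  -346.5  148. ] F [-0.1  0.  -0.3] gap 45.0 gf 0.0
gripped t 19.0 pos [ 609.7 -346.6  147.6] F [-0.5 -0.5  1.9] gap 10.6 gf 58.4
[-0.13 -0.02 -0.01]
lifted t 19.9 pos [ 609.2 -346.   202.1] F [ 0.6  0.2 -0.5] gap 10.4 gf 58.5
carry t 22.2 pos [619.9 -60.4 300. ] F [-0.2  0.6 -0.8] gap 10.3 gf 58.5
top 109 zmin 163.90501513186993
153 7 [614.4 -59.9 167.2] [[613.1, -64.8], [615.9, -55.9]]
173 17 [614.8 -59.5 184. ] [[613.0, -64.9], [619.6, -55.0]]
193 15 [614.4 -59.5 202. ] [[613.1, -64.6], [617.1, -55.2]]
213 19 [614.6 -59.6 223.5] [[612.9, -64.9], [616.9, -54.9]]
233 18 [614.6 -59.  242.9] [[613.4, -64.8], [617.5, -55.0]]
253 19 [614.4 -59.4 263.2] [[613.1, -64.7], [617.2, -54.8]]
273 14 [614.3 -60.3 279. ] [[613.2, -65.2], [616.2, -55.7]]
scene 353 zmin 162.84214963290938
153 26 [621.5 -56.5 168.7] [[616.2, -61.7], [625.0, -54.3]]
173 50 [621.7 -56.9 183.1] [[615.6, -61.8], [625.0, -54.0]]
193 55 [621.7 -56.5 203.3] [[615.5, -61.9], [625.2, -53.1]]
213 56 [621.7 -56.8 223. ] [[615.5, -61.6], [625.3, -53.9]]
233 62 [621.9 -56.3 243.2] [[615.7, -61.0], [625.5, -53.5]]
253 65 [621.5 -56.5 263.1] [[615.5, -61.7], [625.4, -53.7]]
273 39 [621.9 -56.6 278.8] [[615.1, -62.0], [625.6, -53.9]]
```

View pics/c4.png

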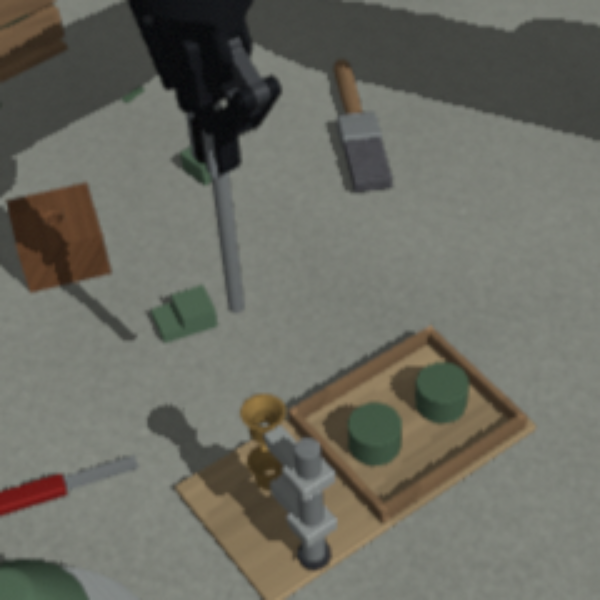

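```bash
cat > desc.py <<'E'
from h import *
def descend(xy,z0,z1,step=8,lim=6):
    z=z0
    while z>z1:
        z=max(z-step,z1); arm.move_l([*xy,z],rate=50); s=st()
        if np.linalg.norm(s['force'])>lim: print('contact'); return z
    return z
E
python3 - <<'E'
from desc import *
A=[654.2,7]
arm.move_l([*A,300],rate=120); arm.pause(.3); st('above')
arm.move_l([*A,276],rate=60); st('at mouth')
descend(A,276,240)
E
```

```text
above t 23.4 pos [654.    6.5 300.3] F [-0.6  0.8 -1. ] gap 10.5 gf 58.5
at mouth t 23.9 pos [654.2   6.9 276. ] F [ 1.  -0.1 -0.6] gap 10.7 gf 58.5
 t 24.2 pos [654.    7.  267.5] F [ 0.2 -0.6 -0.6] gap 10.2 gf 58.5
 t 24.6 pos [654.    7.  259.4] F [ 0.5 -0.7 -0.4] gap 10.5 gf 58.5
 t 24.9 pos [654.    7.  251.4] F [-0.  -0.8 -0.3] gap 10.5 gf 58.5
 t 25.2 pos [654.    7.  243.4] F [-0.7 -0.5 -0.8] gap 10.1 gf 58.5
 t 25.4 pos [654.1   7.  239.7] F [-0.5 -0.4 -0.4] gap 10.3 gf 58.5
```

Run:
```python
from desc import *
A=[654.2,7]
z=descend(A,240,166); arm.pause(.5); s=st('end'); print(z,s['wrist_torque'].round(2))
p=arm.snapshot('scene'); cv2.imwrite('pics/c5.png',cv2.resize(p['image'][200:360,200:400,::-1],(750,600),interpolation=cv2.INTER_CUBIC))
```

```text
t 25.7 pos [653.9   7.  231.4] F [-0.3  0.9 -0.2] gap 10.2 gf 58.5
 t 26.0 pos [653.9   7.  223.4] F [ 0.5  0.9 -0.7] gap 10.5 gf 58.5
 t 26.3 pos [653.9   7.  215.4] F [ 0.3  0.3 -0.9] gap 10.4 gf 58.5
 t 26.6 pos [653.9   7.  207.4] F [-0.  -0.5  0.1] gap 10.1 gf 58.5
 t 27.0 pos [653.9   7.  199.4] F [ 0.6  0.7 -0.6] gap 10.5 gf 58.5
 t 27.3 pos [653.9   7.  191.4] F [ 0.   0.2 -0.4] gap 10.8 gf 58.5
 t 27.6 pos [653.9   7.  183.4] F [-0.9  0.8 -1.2] gap 10.6 gf 58.5
 t 27.9 pos [653.9   7.  175.4] F [-0.1  0.8 -0.4] gap 10.2 gf 58.5
 t 28.2 pos [653.9   7.  167.4] F [0.5 0.1 0.6] gap 10.5 gf 58.5
 t 28.4 pos [654.2   7.  166. ] F [ 0.7  0.3 -0.8] gap 10.3 gf 58.5
end t 28.9 pos [654.2   7.  166. ] F [ 0.2 -0.9 -0.7] gap 10.4 gf 58.5
166 [-0.01 -0.05  0.01]
```

View pics/c5.png

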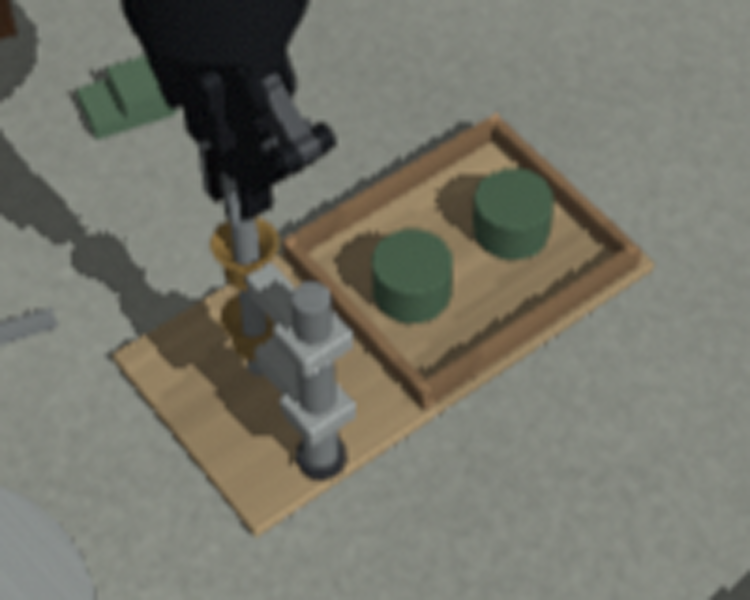

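The rod passes through both bushings (pixels about (243,245) and (250,320)), its foot is about 29 mm above the table, there is no contact force, and both discs lie in the tray.

```bash
python3 -c "
from station import arm
print(arm.close_job())"
```

```text
the job is handed in; nothing more can be done
None
```

The job is handed in at about 29 s: two discs lie flat in the tray, the third was left outside it, and the arm is holding the rod upright and still through both bushings, with its foot by my estimate about 29 mm above the table, inside the gap.

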